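# Reset the litre counter of the kitchen water filter

### The job

The filter cartridge has just been changed, so set the unit's litre counter back to zero: press the round release on its roof so that the counter tray pops out, turn the black pointer knob on the tray anticlockwise (seen from above) all the way back against its zero stop pin, then push the tray home until it clicks and stays in by itself. Leave the bowls, the dabba, the spoon rest and the brush where they are.

Things in the scene. Friction and masses are not known exactly. Their poses are not given: they have to be found in the camera images.
- unit: white plastic water-filter unit, fixed to the worktop. Origin on the worktop; x points from its front to its back, y to its left, z up. Main box from x = -70 (open front, facing the robot) to +90 mm and y = -80 to +80 mm, roof 98 mm high; a canister, 80 mm across, 136 mm high, stands at x = 35, y = 138 mm. Its yaw differs by up to 0.35 rad
- release_top (a point): centre of the top of the release: a round grey push button, 28 mm across, standing 10 mm above the roof (top at 108 mm), at x = -10, y = -40 mm in the unit's frame. It presses straight down 6 mm against a spring (1.5 N at first, 5 N at the bottom, about 1 N more for the latch); the latch lets go about 4.5 mm down. It comes up again by itself
- release (a joint): travel of the release, m: 0 up, 0.006 fully pressed
- tray_front (a point): on the outer, robot-side face of the tray's grey front plate, mid-width, 9 mm below its top edge. Plate 112 mm wide, 34 mm high, 10 mm thick, top edge 64 mm above the worktop; it stands 12 mm proud of the box when home. Behind it, level with its top, lies the 76 mm dial with the knob. Axes as the unit's: the tray comes out along -x and is pushed home along +x
- tray (a joint): how far the tray is out, m: about 0 latched home, 0.085 fully popped out. A spring drives it out (4 N at home, 2.3 N fully out). To latch, push it to about -0.001 or beyond (it goes in as far as -0.004), taking up to about 8 N (more if rushed) just before it clicks; let go, it then stays within 1 mm of 0
- knob_grip (a point): on the axis of the black knob, 14 mm above the dial (78 mm above the worktop). Upright grip bar 40 mm long, 12 mm thick, 24 mm high above the dial, on a flat hub 34 mm across and 4 mm high. The point turns with the knob: x along the bar towards its low pointer nose (reaching 30 mm from the axis), z up. With the tray out the axis is 45 mm before the roof's edge; with it home, out of reach under the roof
- knob (a joint): knob angle, rad: 0 with the pointer against the zero stop pin (nose towards the unit's +y), growing as the knob turns clockwise seen from above, up to 3.0. It turns back to zero anticlockwise. Light friction (0.03 N m) keeps it where it is left
- zero_pin (a point): top of the steel zero stop pin, 4 mm thick, 7 mm high, standing on the dial on the unit's left, 30 mm from the knob's axis; the pointer nose rests against it at zero. Moves with the tray
- bowls: three nested steel bowls, 140 mm across and 66 mm high together, loose; origin under their centre
- dabba: round aluminium tin, 88 mm across, 77 mm high, loose; origin under its centre
- spoonrest: white ceramic spoon rest, 84 mm dish with a flat 50 mm handle towards its -x, 14 mm high, loose; origin under the dish's centre
- brush: hard silicone brush lying along its x axis, 165 mm long, 45 mm wide, 27 mm high, loose; origin underneath, 55 mm from the head's end
Things that resemble listed ones, but are neither listed nor needed, are in the scene too. Of the things like the spoonrest, leave any that is blue; of the rest the larger one is meant.

How it is judged:
By the outcome, as a careful person would: the job done as asked, in the order asked, and still so for the second after the job is handed in, with the robot touching nothing.
It also fails if it takes over 72 s, if anything falls off the work surface, if the arm or the gripper's body presses on something with over 40 N, if the wrist force passes 120 N, or if a joint passes its speed limit or range.

### The arm

A 6-joint arm with a two-finger parallel gripper is mounted at the origin on the work surface. World frame = base frame: x ahead of the robot, y to its left, z up, the work surface at z = 0. Lengths are in m, angles in rad, forces in N, time in s.
With the tool pointing down it reaches from about 0.25 to 0.8 m from the base axis. Payload 8.5 kg.
Tool frame: the origin (TCP) lies midway between the tips of the shut fingers; the grasp point (between the pads) lies 19 mm behind it (ctrl.grasp_offset is the distance from the TCP to the grasp point, in m); z points along the fingers, x is the direction in which the jaws open and shut, and the axes are right-handed (so a half turn about z gives the same grasp; the last joint's range is limited). The gripper opens to 85 mm and grips with 20 to 120 N. Pads are 22 mm wide; open, the fingers measure 114 mm over their backs; the gripper's body (76 mm by 85 mm) begins 54 mm behind the grasp point. The pads swing forward as they close: fully open they stand 13 mm farther back than shut.
Start: joints at [-1.213, 0.238, -0.013, 1.319, 0, 1.571], TCP at [0.184, -0.492, 0.231] pointing down, gripper open.
Joint ranges: [-2.66, 2.66], [-1.03, 1.9], [-1.14, 1.46], [-1.82, 2.27], [-1.45, 1.34], [-3.14, 3.14]. Speed limits (rad/s): [2.22, 2.22, 2.79, 3.14, 3.14, 3.14].

### API

Orientations are given as [roll, pitch, yaw] about the fixed x, y, z axes, in that order (R = Rz(yaw) Ry(pitch) Rx(roll)).
In Python, from rig import readout, viewer, ctrl gives the robot as it stands.
- The arm moves only by the tool apply_moves, never from a script. Its arguments are lists of equal length, an entry for each row: "xyz": the shift along the tool's x, y, z each as a share of 150 mm, from -1 to 1, a list of three; "turn": the turn, a rotation vector about the tool's x, y, z each as a share of pi/4 rad, from -1 to 1, a list of three. A call has 1 to 10 rows; each row shifts and turns the commanded pose from where the row before left it, along the tool's axes as they then stand; what a row does not reach is not made up. A row lasts 1/12 s, in which the tool goes at most 41.7 mm and 7.16 degrees, less where a joint would pass 70% of its speed; a pose out of reach is approached as far as the arm can. A call with a number of a shift or a turn outside -1 to 1 is refused whole. A call with a gripper value outside its range is refused whole. "fingers" is the closure, from -1 (fully open) to 1 (shut), set as the call begins (left out, the last holds). The fingers move at their own pace and stop on an object; "grip_force" is the grip in N (left out, the last holds). Time passes only in rows, so rows that do not move let the fingers close. It gives the time, the measured TCP pose, the force and the opening at its end, in the units of the state.
- readout.read_state(): the state, without advancing time (a new reading comes with each control period).
- viewer.camera(name): name is "scene" or "top" or "wrist"; returns (picture, depth): 420x560x3 uint8, blue, green, red; 420x560 float32, m along the optical axis (not along the pixel's ray), 0 where there is no reading.
- viewer.calibration(name): a dict with "mtx" (3x3 intrinsics, pixels), "R" (3x3) and "t" (3): a world point X has camera coordinates R X + t; the wrist camera has in their place "T_tool_cam" (4x4, takes a point from camera to tool coordinates, whose origin is the TCP and whose axes are the tool frame's). Camera axes: x right, y down, z forward; pixel columns grow to the right and rows downward; lengths in m; the calibration is good to about 2 mm. The wrist camera is an equidistant fisheye: a pixel r from the principal point sees the ray r / f radians off the axis. A picture is of the moment at which its call begins: read the wrist's pose just before it. calibration takes no time and is no camera call.
- ctrl.job_done(): hands the job in, once; it reports no verdict.
The state is a dict: "t": time; "qpos": joint angles; "dq": joint speeds; "joint_efforts": joint torques, N m; "tcp_pos": TCP position; "tcp_rot": TCP orientation; "ft_force": force on the tool from outside, world axes, zero at the start; "ft_torque": the same for the moment, N m; "grip_width": finger opening in m.
Only numpy, scipy, OpenCV 4.12 (cv2) and the standard library are available. Lean on these libraries where they do the work, as an engineer would, in place of code of your own. Each camera call takes 0.05 s, during which the arm holds its last target.

## Working session

There is one attempt and no reset: what is moved stays moved. The work goes in short steps, Python scripts to look and compute and a tool call to move; the robot and the scene stay as the last step left them, time stands still between calls to the robot, and variables do not carry over. Pictures are saved under pics/ and viewed, and the job is handed in when it is done.

Besides the shell and the picture viewer there is one more tool, called after ">>>" by a JSON object that holds its "name" and its "arguments", one argument or row to a line. apply_moves: Moves the arm, as the interface text tells. Its arguments: {"type":"object","properties":{"xyz":{"type":"array"},"turn":{"type":"array"},"fingers":{"type":"number"},"grip_force":{"type":"number"}},"required":["xyz","turn"]}

```bash
ls; mkdir -p pics
python3 - <<'E'
from rig import readout, viewer, ctrl
import cv2,numpy as np
print(readout.read_state()); print(ctrl.grasp_offset)
for n in ["scene","top","wrist"]:
    p,d=viewer.camera(n); cv2.imwrite(f"pics/{n}0.png",p); np.save(f"pics/{n}0.npy",d)
    print(n,viewer.calibration(n), (d>0).mean())
E
```

```text
pics
{'t': 0.0, 'qpos': array([-1.21298624e+00,  2.38793509e-01, -1.42728829e-02,  1.31921697e+00,
        1.11635463e-05,  1.57082529e+00]), 'dq': array([ 0.00209757, -0.00036311,  0.00305006, -0.0010023 , -0.00105193,
       -0.00019609]), 'joint_efforts': array([ 1.34722417e-03, -5.38773501e+01,  3.46441662e+01,  1.81869313e-02,
       -6.47956040e-05, -9.93709989e-06]), 'tcp_pos': array([ 0.18371917, -0.49134311,  0.23066371]), 'tcp_rot': array([-3.14158153e+00,  1.48703151e-03, -1.21301521e+00]), 'ft_force': array([-0.88022777, -0.75723453, -0.88892357]), 'ft_torque': array([ 0.04101518,  0.03011725, -0.04455353]), 'grip_width': 0.08547809400288309}
0.0187
scene {'mtx': array([[476.10244181,   0.        , 288.17427486],
       [  0.        , 476.10244181, 214.502973  ],
       [  0.        ,   0.        ,   1.        ]]), 'R': array([[ 0.66786219,  0.74427579, -0.00369394],
       [ 0.6046851 , -0.5454834 , -0.580348  ],
       [-0.43395394,  0.38535881, -0.81436021]]), 't': array([-0.38481315, -0.23676968,  1.36208525])} 0.995765306122449
top {'mtx': array([[382.95931997,   0. 
[... 226 characters left out ...]
297e-02, -8.96923022e-02],
       [ 8.96894236e-02,  9.73417404e-04, -9.95969307e-01]]), 't': array([0.06183323, 0.53134284, 0.90066381])} 0.996016156462585
wrist {'mtx': array([[325.1922621 ,   0.        , 277.03598098],
       [  0.        , 325.1922621 , 205.37773521],
       [  0.        ,   0.        ,   1.        ]]), 'T_tool_cam': array([[ 9.99999703e-01, -7.95723772e-05, -7.66746240e-04,
        -5.71093365e-04],
       [ 2.76728551e-04,  9.65413672e-01,  2.60722776e-01,
        -6.62012252e-02],
       [ 7.19480972e-04, -2.60722911e-01,  9.65413407e-01,
        -1.42219542e-01],
       [ 0.00000000e+00,  0.00000000e+00,  0.00000000e+00,
         1.00000000e+00]])} 0.9728103741496599
```

View pics/top0.png

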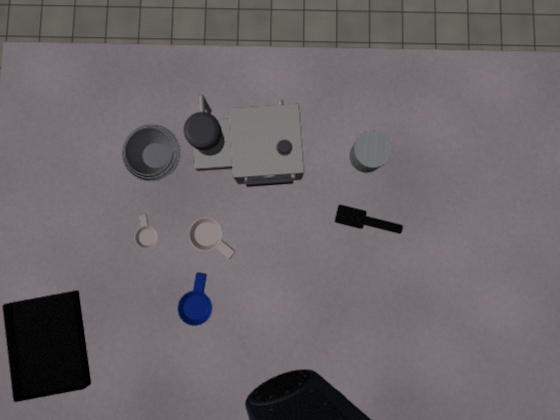

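View pics/scene0.png

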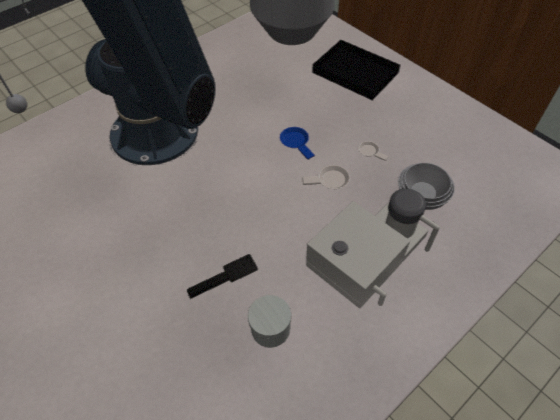

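The top view shows the unit box at about (268,140), its dark release at (285,147), the canister at (203,130) and the tray plate at (270,181). The bowls, spoon rests, brush and dabba all stand clear of the area in front of the unit, apart from the white spoon rest at (207,234). I'll measure the unit's pose next.

```bash
cat > h.py <<'E'
from rig import readout, viewer, ctrl
import cv2,numpy as np
from scipy.spatial.transform import Rotation as Ro
def cloud(n,d):
    c=viewer.calibration(n);K=c['mtx'];v,u=np.mgrid[0:420,0:560]
    P=np.stack([(u-K[0,2])/K[0,0]*d,(v-K[1,2])/K[1,1]*d,d],-1)
    return (P-c['t'])@c['R']
def ray(n,u,v,z):
    c=viewer.calibration(n);r=c['R'].T@np.linalg.inv(c['mtx'])@[u,v,1];o=-c['R'].T@c['t']
    return o+r*(z-o[2])/r[2]
E
python3 - <<'E'
from h import *
for n in ["top","scene"]:
    p=cv2.imread(f"pics/{n}0.png");d=np.load(f"pics/{n}0.npy");W=cloud(n,d)
    x0,y0,x1,y1=(185,90,320,195) if n=="top" else (295,170,450,310)
    roi=np.zeros((420,560),bool);roi[y0:y1,x0:x1]=1
    m=roi&(abs(W[...,2]-.098)<.004)&(p.min(-1)>90)
    nn,l,s,_=cv2.connectedComponentsWithStats(m.astype(np.uint8));k=1+s[1:,4].argmax();m=l==k
    c,_=cv2.findContours(m.astype(np.uint8),0,2);cc=max(c,key=cv2.contourArea)
    pts=np.array([ray(n,*q[0],.098)[:2] for q in cc],np.float32)
    r=cv2.minAreaRect(pts*1000);print(n,"roof",r,'z',np.median(W[m][:,2])); print(cv2.boxPoints(r))
    b=roi&(p.max(-1)<95)&(W[...,2]>.085)&(W[...,2]<.125)
    nn,l,s,ce=cv2.connectedComponentsWithStats(b.astype(np.uint8))
    for i in range(1,nn):
        if s[i,4]>15: print(n,s[i],ce[i],'btn',ray(n,*ce[i],.108),np.median(W[l==i],0))
    cm=roi&(abs(W[...,2]-.136)<.006)
    nn,l,s,ce=cv2.connectedComponentsWithStats(cm.astype(np.uint8));k=1+s[1:,4].argmax();print('can',s[k],ray(n,*ce[k],.136))
p=cv2.imread("pics/top0.png");cv2.imwrite("pics/c1.png",cv2.resize(p[85:265,130:320],None,fx=4,fy=4,interpolation=2)[:600])
E
```

```text
top roof ((679.6390991210938, 111.56431579589844), (160.19288635253906, 159.55975341796875), 5.068579196929932) z 0.09774423768252657
[[592.8075   183.95586 ]
 [606.9043    25.020039]
 [766.4707    39.172775]
 [752.3739   198.1086  ]]
top [202  95   4  17  37] [203.27027027 102.27027027] btn [0.76010089 0.25265779 0.108     ] [0.76328098 0.25228433 0.11241435]
top [191 125  31  26 115] [210.42608696 143.05217391] btn [0.66687584 0.23330088 0.108     ] [0.66095651 0.22894389 0.11304044]
top [276 140  16  16 199] [284.01507538 147.14070352] btn [0.66059928 0.06922599 0.108     ] [0.66105757 0.06922122 0.1059911 ]
can [185 112  35  35 924] [0.69081367 0.24951403 0.136     ]
scene roof ((682.5074462890625, 109.41108703613281), (159.26181030273438, 159.36773681640625), 5.02934455871582) z 0.09692554429105249
[[596.1976   181.80727 ]
 [610.16864   23.053085]
 [768.8173    37.014908]
 [754.84625  195.76909 ]]
scene [388 202  50  34 371] [407.31536388 219.85444744] btn [0.71838275 0.22576808 0.108     ] [0.71705351 0.22049379 0.10831322]
scene [332 241  16  14 179] [339.37988827 247.72625698] btn [0.66865546 0.06327261 0.108     ] [0.66698801 0.06460538 0.10543179]
scene [307 245  82  47 193] [342.65803109 269.64248705] btn [0.71014908 0.03066692 0.108     ] [0.71123487 0.03293849 0.08999445]
scene [389 245  19  20  25] [398.84 253.76] btn [0.76257807 0.14534209 0.108     ] [0.75749203 0.15949054 0.08997861]
can [391 189  35  27 703] [0.69700783 0.24560804 0.136     ]
```

View pics/c1.png

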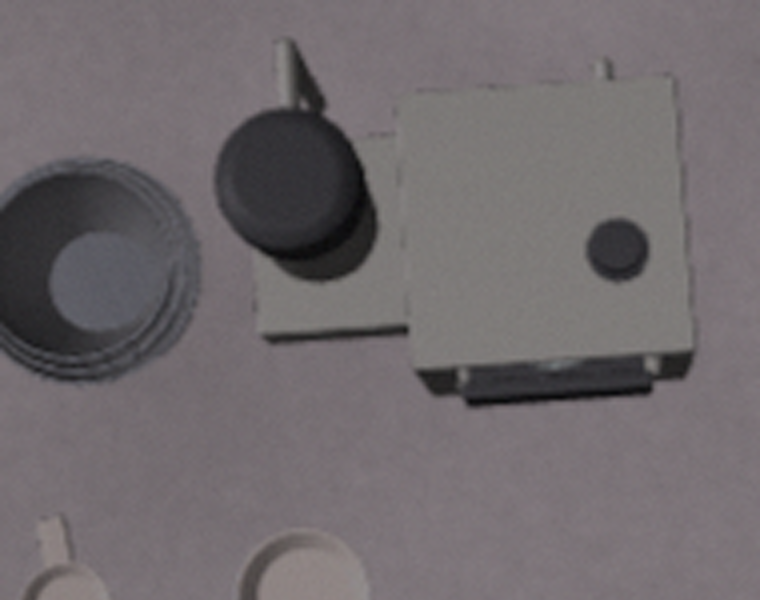

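Both views agree: yaw is about 0.088, the origin is about (0.671, 0.1096), and the button is at about (0.6645, 0.068). The canister and sizes check out too. I'll shut the fingers and go above the button.

>>> {"name": "apply_moves", "arguments": {
  "xyz": [
    [-0.095, -0.172, 0],
    [-0.095, -0.172, 0],
    [-0.095, -0.172, 0],
    [-0.095, -0.172, 0],
    [-0.095, -0.172, 0],
    [-0.095, -0.172, 0],
    [-0.095, -0.172, 0],
    [-0.095, -0.172, 0],
    [-0.095, -0.172, 0],
    [-0.095, -0.172, 0]
  ],
  "turn": [
    [0, 0, 0],
    [0, 0, 0],
    [0, 0, 0],
    [0, 0, 0],
    [0, 0, 0],
    [0, 0, 0],
    [0, 0, 0],
    [0, 0, 0],
    [0, 0, 0],
    [0, 0, 0]
  ],
  "fingers": 1,
  "grip_force": 30
}}

```text
t: 0.98
tcp_pos: [0.3762, -0.2666, 0.2312]
tcp_rot: [3.141, 0.0, -1.213]
ft_force: [1.1, -0.1, 1.1]
grip_width: 0.0003
```

>>> {"name": "apply_moves", "arguments": {
  "xyz": [
    [-0.095, -0.172, 0],
    [-0.095, -0.172, 0],
    [-0.095, -0.172, 0],
    [-0.095, -0.172, 0],
    [-0.095, -0.172, 0],
    [-0.095, -0.172, 0],
    [-0.095, -0.172, 0],
    [-0.095, -0.172, 0],
    [-0.095, -0.172, 0],
    [-0.095, -0.172, 0]
  ],
  "turn": [
    [0, 0, 0],
    [0, 0, 0],
    [0, 0, 0],
    [0, 0, 0],
    [0, 0, 0],
    [0, 0, 0],
    [0, 0, 0],
    [0, 0, 0],
    [0, 0, 0],
    [0, 0, 0]
  ]
}}

```text
t: 1.82
tcp_pos: [0.568, -0.0427, 0.2311]
tcp_rot: [3.141, 0.0, -1.213]
ft_force: [1.1, -0.3, 0.3]
grip_width: -0.0
```

>>> {"name": "apply_moves", "arguments": {
  "xyz": [
    [-0.095, -0.172, 0],
    [-0.095, -0.172, 0],
    [-0.095, -0.172, 0],
    [-0.095, -0.172, 0],
    [-0.095, -0.172, 0],
    [0, 0, 0],
    [0, 0, 0]
  ],
  "turn": [
    [0, 0, 0],
    [0, 0, 0],
    [0, 0, 0],
    [0, 0, 0],
    [0, 0, 0],
    [0, 0, 0],
    [0, 0, 0]
  ]
}}

```text
t: 2.4
tcp_pos: [0.6636, 0.0691, 0.23]
tcp_rot: [3.14, 0.001, -1.211]
ft_force: [0.2, -0.1, -1.0]
grip_width: 0.0004
```

Run:
```python
from h import *
s=readout.read_state();print(s['qpos'],s['tcp_pos'],s['ft_force'])
p,d=viewer.camera("wrist");cv2.imwrite("pics/w1.png",p);np.save("pics/w1.npy",d)
```

```text
[1.03756155e-01 4.94473877e-01 3.72512469e-01 1.45058121e+00
 9.43461198e-05 2.88553628e+00] [0.66357216 0.06912693 0.22995065] [ 0.2215419  -0.08674086 -1.01969333]
```

View pics/w1.png

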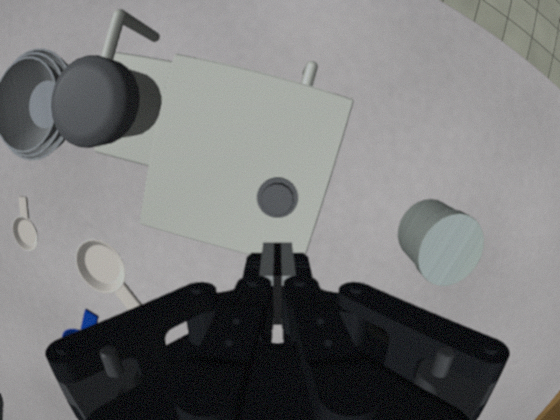

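```bash
cat >> h.py <<'E'
def wray(u,v,s,z):
    c=viewer.calibration("wrist");K=c['mtx'];T=c['T_tool_cam']
    a=np.array([u-K[0,2],v-K[1,2]]);r=np.hypot(*a);th=r/K[0,0]
    k=np.array([*(a/max(r,1e-9)*np.sin(th)),np.cos(th)])
    R=Ro.from_euler('xyz',s['tcp_rot']).as_matrix()
    o=R@T[:3,3]+s['tcp_pos'];q=R@T[:3,:3]@k
    return o+q*(z-o[2])/q[2]
E
python3 - <<'E'
from h import *
s=readout.read_state();p=cv2.imread("pics/w1.png")
m=np.zeros((420,560),np.uint8);m[170:225,250:305]=(p.max(-1)[170:225,250:305]<130)
n,l,st,ce=cv2.connectedComponentsWithStats(m);k=1+st[1:,4].argmax();print(st[k],ce[k],wray(*ce[k],s,.106))
E
```

```text
[ 257  177   41   41 1310] [277.00534351 196.95267176] [0.66397744 0.06943817 0.106     ]
```

>>> {"name": "apply_moves", "arguments": {
  "xyz": [
    [0, 0, 0.19],
    [0, 0, 0.19],
    [0, 0, 0.19],
    [0, 0, 0.19],
    [0, 0, 0.02],
    [0, 0, 0.015],
    [0, 0, 0.015],
    [0, 0, 0.015],
    [0, 0, 0.015],
    [0, 0, 0.01]
  ],
  "turn": [
    [0, 0, 0],
    [0, 0, 0],
    [0, 0, 0],
    [0, 0, 0],
    [0, 0, 0],
    [0, 0, 0],
    [0, 0, 0],
    [0, 0, 0],
    [0, 0, 0],
    [0, 0, 0]
  ]
}}

```text
t: 3.28
tcp_pos: [0.6643, 0.0678, 0.1054]
tcp_rot: [-3.139, -0.001, -1.213]
ft_force: [1.0, -1.2, 3.5]
grip_width: 0.0003
```

>>> {"name": "apply_moves", "arguments": {
  "xyz": [
    [0, 0, 0.01],
    [0, 0, 0]
  ],
  "turn": [
    [0, 0, 0],
    [0, 0, 0]
  ]
}}

```text
t: 3.45
tcp_pos: [0.6641, 0.0678, 0.103]
tcp_rot: [-3.14, -0.001, -1.213]
ft_force: [2.8, -1.2, 4.2]
grip_width: 0.0003
```

>>> {"name": "apply_moves", "arguments": {
  "xyz": [
    [0, 0, 0.01],
    [0, 0, 0],
    [0, 0, 0]
  ],
  "turn": [
    [0, 0, 0],
    [0, 0, 0],
    [0, 0, 0]
  ]
}}

```text
t: 3.7
tcp_pos: [0.6641, 0.0678, 0.102]
tcp_rot: [-3.139, -0.001, -1.213]
ft_force: [1.0, -1.3, 7.7]
grip_width: 0.0004
```

Run:
```python
from h import *
s=readout.read_state();print(s['tcp_pos'],s['ft_force'])
p,d=viewer.camera("top");cv2.imwrite("pics/t2.png",cv2.resize(p[90:240,180:340],None,fx=4,fy=4,interpolation=2))
```

```text
[0.66414402 0.06783353 0.10203365] [ 1.0277541  -1.29987504  7.72389118]
```

View pics/t2.png

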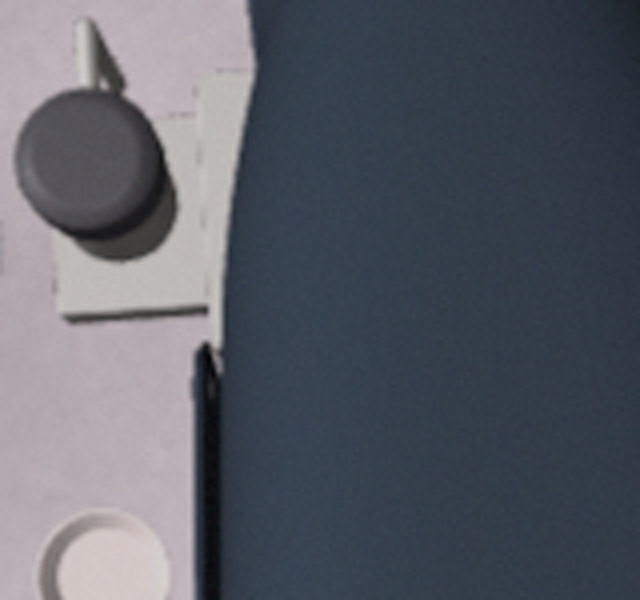

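>>> {"name": "apply_moves", "arguments": {
  "xyz": [
    [0, 0, -0.1],
    [0, 0, -0.2],
    [0, 0.05, -0.25],
    [0, 0.2, -0.25],
    [0, 0.25, -0.1],
    [0, 0.25, 0],
    [0, 0.25, 0],
    [0, 0.25, 0],
    [0, 0, 0],
    [0, 0, 0]
  ],
  "turn": [
    [0, 0, 0],
    [0, 0, 0],
    [0, 0, 0],
    [0, 0, 0],
    [0, 0, 0],
    [0, 0, 0],
    [0, 0, 0],
    [0, 0, 0],
    [0, 0, 0],
    [0, 0, 0]
  ]
}}

```text
t: 4.58
tcp_pos: [0.4895, 0.0033, 0.2313]
tcp_rot: [3.142, 0.0, -1.214]
ft_force: [0.5, -0.4, -0.1]
grip_width: -0.0001
```

Run:
```python
from h import *
s=readout.read_state();print(s['tcp_pos'],s['tcp_rot'],s['qpos'],s['ft_force'])
p,d=viewer.camera("wrist");cv2.imwrite("pics/w2.png",p);np.save("pics/w2.npy",d)
```

```text
[0.48950603 0.00325659 0.23128702] [ 3.14154760e+00  4.23658180e-04 -1.21389941e+00] [ 6.41302087e-03  1.77543158e-01 -9.25353023e-02  1.30090565e+00
  3.82432628e-04  2.79110872e+00] [ 0.47353003 -0.40895688 -0.05964777]
```

View pics/w2.png

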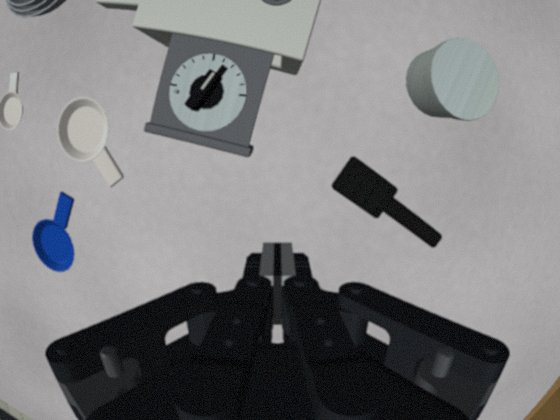

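Run:
```python
from h import *
s=readout.read_state();p=cv2.imread("pics/w2.png")
cv2.imwrite("pics/w2c.png",cv2.resize(p[30:160,130:280],None,fx=4,fy=4,interpolation=2))
for n,q,z in [("knobtop",(207,92),.08),("nose?",(225,69),.067),("tail",(188,107),.088),("pin",(177,92),.068),("plateL",(147,127),.064),("plateR",(251,153),.064),("dial c",(208,92),.064)]: print(n,wray(*q,s,z).round(4))
o=np.array([.671,.1096]);c,sn=np.cos(.088),np.sin(.088);R=np.array([[c,-sn],[sn,c]])
for q in [(-.115,0),(-.115,.03),(-.167,.056),(-.167,-.056)]: print(q,(o+R@q).round(4))
```

```text
knobtop [0.5558 0.096  0.08  ]
nose? [0.5821 0.0903 0.067 ]
tail [0.5378 0.1062 0.088 ]
pin [0.5472 0.1272 0.068 ]
plateL [0.5051 0.1478 0.064 ]
plateR [0.5145 0.0397 0.064 ]
dial c [0.5562 0.0988 0.064 ]
(-0.115, 0) [0.5564 0.0995]
(-0.115, 0.03) [0.5538 0.1294]
(-0.167, 0.056) [0.4997 0.1507]
(-0.167, -0.056) [0.5096 0.0391]
```

View pics/w2c.png

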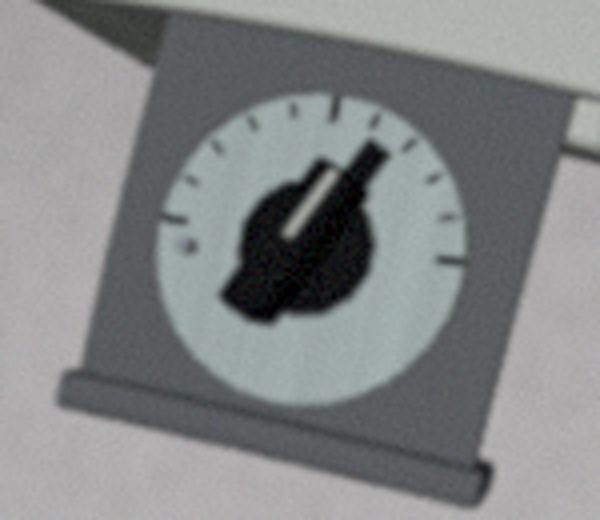

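Tray is fully out. In the crop the dial has its steel pin at crop (187,243), the knob's nose at (378,150), and the tail at (245,310), so the knob is at about 2.0 rad. I'll measure the bar angle and axis more exactly.

Run:
```python
from h import *
s=readout.read_state();p=cv2.imread("pics/w2.png")
f=lambda q,z:wray(130+q[0]/4-.4,30+q[1]/4-.4,s,z)[:2]
a,b=f((288,236),.088),f((333,170),.088);print("line",a,b,np.degrees(np.arctan2(*(b-a)[::-1])))
t=f((245,310),.088)
n=f((378,150),.068);print("nose",n,"tail",t,np.degrees(np.arctan2(*(n-t)[::-1])))
# dial ellipse
hsv=p.copy();m=np.zeros((420,560),np.uint8);m[45:140,160:255]=((p.min(-1)[45:140,160:255]>125))*255
cs,_=cv2.findContours(m,0,2);c=max(cs,key=cv2.contourArea)
h=np.array([wray(*q[0],s,.064)[:2] for q in cv2.convexHull(c)],np.float32);print("dial",cv2.minEnclosingCircle(h*1000))
print("pin",f((187,243),.068))
```

```text
line [0.55709841 0.09982253] [0.57413322 0.09531348] -14.825962867295361
nose [0.58342534 0.09155851] tail [0.53847567 0.10359539] -14.991270430438144
dial ((556.123291015625, 100.6454086303711), 38.04708480834961)
pin [0.5485272  0.12838511]
```

>>> {"name": "apply_moves", "arguments": {
  "xyz": [
    [-0.112, -0.16, 0],
    [-0.112, -0.16, 0],
    [-0.112, -0.16, 0],
    [-0.112, -0.16, 0],
    [0, 0, 0],
    [0, 0, 0],
    [0, 0, 0],
    [0, 0, 0],
    [0, 0, 0],
    [0, 0, 0]
  ],
  "turn": [
    [0, 0, 0],
    [0, 0, 0],
    [0, 0, 0],
    [0, 0, 0],
    [0, 0, -0.153],
    [0, 0, -0.153],
    [0, 0, -0.153],
    [0, 0, -0.153],
    [0, 0, -0.153],
    [0, 0, -0.153]
  ],
  "fingers": 0.3,
  "grip_force": 20
}}

```text
t: 5.47
tcp_pos: [0.5589, 0.1011, 0.23]
tcp_rot: [3.141, 0.001, -0.485]
ft_force: [0.9, 0.5, -0.1]
grip_width: 0.0298
```

>>> {"name": "apply_moves", "arguments": {
  "xyz": [
    [0, 0, 0],
    [0, 0, 0],
    [0, 0, 0],
    [0, 0, 0],
    [0, 0, 0],
    [0, 0, 0],
    [0, 0, 0],
    [0, 0, 0],
    [0, 0, 0],
    [0, 0, 0]
  ],
  "turn": [
    [0, 0, -0.153],
    [0, 0, -0.153],
    [0, 0, -0.153],
    [0, 0, -0.153],
    [0, 0, -0.153],
    [0, 0, -0.153],
    [0, 0, -0.153],
    [0, 0, -0.153],
    [0, 0, -0.153],
    [0, 0, -0.153]
  ]
}}

```text
t: 6.3
tcp_pos: [0.5589, 0.101, 0.23]
tcp_rot: [-3.141, 0.0, 0.716]
ft_force: [0.3, 0.1, 0.3]
grip_width: 0.0302
```

>>> {"name": "apply_moves", "arguments": {
  "xyz": [
    [0, 0, 0],
    [0, 0, 0],
    [0, 0, 0],
    [0, 0, 0],
    [0, 0, 0],
    [0, 0, 0],
    [0, 0, 0]
  ],
  "turn": [
    [0, 0, -0.153],
    [0, 0, -0.153],
    [0, 0, -0.153],
    [0, 0, -0.153],
    [0, 0, -0.153],
    [0, 0, 0],
    [0, 0, 0]
  ]
}}

```text
t: 6.88
tcp_pos: [0.5585, 0.1008, 0.2302]
tcp_rot: [-3.141, 0.0, 1.307]
ft_force: [-0.2, -0.0, -0.0]
grip_width: 0.0299
```

Run:
```python
from h import *
s=readout.read_state();print(s['tcp_pos'],s['tcp_rot'],np.degrees(s['tcp_rot'][2]),s['qpos'],s['grip_width'],s['ft_force'],s['ft_torque'])
p,d=viewer.camera("wrist");cv2.imwrite("pics/w3.png",p)
```

```text
[0.55853155 0.10075239 0.23022787] [-3.14095191e+00  1.86868598e-05  1.30723552e+00] 74.89907788013059 [1.78329751e-01 3.12546491e-01 8.77592497e-02 1.34659627e+00
 2.57121389e-04 4.41890493e-01] 0.029939687909639506 [-0.2465502  -0.03915564 -0.02245241] [ 0.00539316 -0.06649241  0.05989797]
```

View pics/w3.png

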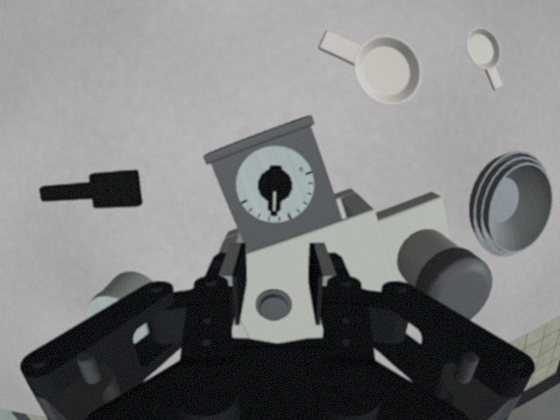

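Run:
```python
from h import *
s=readout.read_state();p=cv2.imread("pics/w3.png")
m=np.zeros((420,560),np.uint8);m[140:228,228:322]=(p.min(-1)[140:228,228:322]>125)*255
c=max(cv2.findContours(m,0,2)[0],key=cv2.contourArea)
h=np.array([wray(*q[0],s,.064)[:2] for q in cv2.convexHull(c)],np.float32);print(cv2.minEnclosingCircle(h*1000))
cv2.imwrite("pics/w3c.png",cv2.resize(p[110:260,190:350],None,fx=4,fy=4,interpolation=2))
f=lambda q,z:wray(190+q[0]/4-.4,110+q[1]/4-.4,s,z)[:2]
```

```text
((554.0604858398438, 100.00888061523438), 38.21879577636719)
```

View pics/w3c.png

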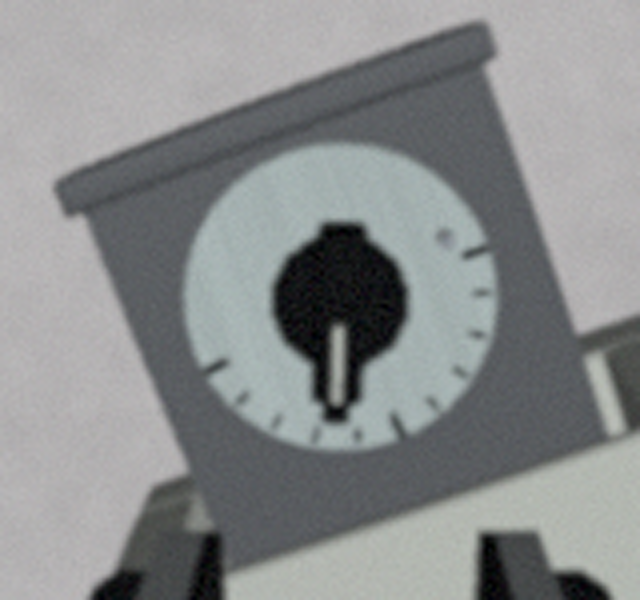

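>>> {"name": "apply_moves", "arguments": {
  "xyz": [
    [-0.009, -0.022, 0.18],
    [0, 0, 0.18],
    [0, 0, 0.18],
    [0, 0, 0.18],
    [0, 0, 0.18],
    [0, 0, 0.04],
    [0, 0, 0.04],
    [0, 0, 0.04],
    [0, 0, 0.03],
    [0, 0, 0]
  ],
  "turn": [
    [0, 0, 0],
    [0, 0, 0],
    [0, 0, 0],
    [0, 0, 0],
    [0, 0, 0],
    [0, 0, 0],
    [0, 0, 0],
    [0, 0, 0],
    [0, 0, 0],
    [0, 0, 0]
  ]
}}

```text
t: 7.77
tcp_pos: [0.5546, 0.0998, 0.0736]
tcp_rot: [3.141, -0.0, 1.31]
ft_force: [-0.5, -0.4, 0.7]
grip_width: 0.0298
```

>>> {"name": "apply_moves", "arguments": {
  "xyz": [
    [0, 0, 0],
    [0, 0, 0],
    [0, 0, 0],
    [0, 0, 0],
    [0, 0, 0]
  ],
  "turn": [
    [0, 0, 0],
    [0, 0, 0],
    [0, 0, 0],
    [0, 0, 0],
    [0, 0, 0]
  ],
  "fingers": 1,
  "grip_force": 20
}}

```text
t: 8.18
tcp_pos: [0.5548, 0.0994, 0.0742]
tcp_rot: [3.14, -0.0, 1.31]
ft_force: [-0.2, -3.2, 5.8]
grip_width: 0.0111
```

Run:
```python
from h import *
s=readout.read_state();print(s['tcp_pos'],s['tcp_rot'],s['grip_width'],s['ft_force'],s['ft_torque'])
p,d=viewer.camera("wrist");cv2.imwrite("pics/w4.png",p)
```

```text
[0.55480693 0.09942839 0.07424489] [ 3.13994237e+00 -1.41150313e-04  1.31006982e+00] 0.011103741950668078 [-0.19235424 -3.22787509  5.84312478] [-0.73362559  0.06800266 -0.03853847]
```

View pics/w4.png

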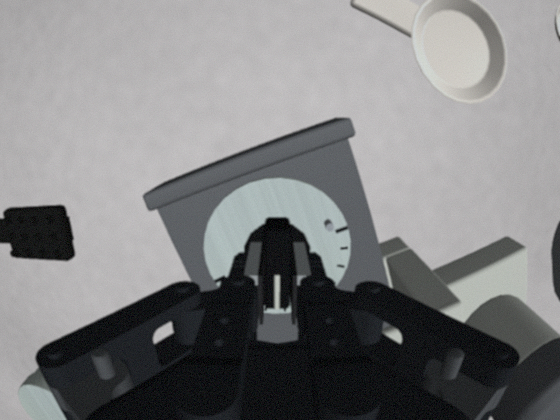

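>>> {"name": "apply_moves", "arguments": {
  "xyz": [
    [0, 0, 0],
    [0, 0, 0],
    [0, 0, 0],
    [0, 0, 0],
    [0, 0, 0],
    [0, 0, 0],
    [0, 0, 0],
    [0, 0, 0]
  ],
  "turn": [
    [0, 0, -0.14],
    [0, 0, -0.14],
    [0, 0, -0.14],
    [0, 0, -0.14],
    [0, 0, -0.14],
    [0, 0, -0.14],
    [0, 0, -0.14],
    [0, 0, -0.14]
  ]
}}

```text
t: 8.9
tcp_pos: [0.5547, 0.0996, 0.0743]
tcp_rot: [3.14, 0.001, 2.195]
ft_force: [-0.7, -2.1, 6.3]
grip_width: 0.0113
```

Run:
```python
from h import *
s=readout.read_state();print(s['tcp_pos'],s['tcp_rot'],s['grip_width'],s['ft_force'],s['ft_torque'])
```

```text
[0.55472641 0.09958863 0.07425407] [3.14032491e+00 8.19662100e-04 2.19520835e+00] 0.01125805441071667 [-0.73635292 -2.08588483  6.28451528] [-0.47239774  0.1720112  -0.04143146]
```

>>> {"name": "apply_moves", "arguments": {
  "xyz": [
    [0, 0, 0],
    [0, 0, 0],
    [0, 0, 0],
    [0, 0, 0],
    [0, 0, 0],
    [0, 0, 0],
    [0, 0, 0],
    [0, 0, 0]
  ],
  "turn": [
    [0, 0, -0.14],
    [0, 0, -0.14],
    [0, 0, -0.14],
    [0, 0, -0.14],
    [0, 0, -0.14],
    [0, 0, -0.14],
    [0, 0, -0.14],
    [0, 0, 0]
  ]
}}

```text
t: 9.57
tcp_pos: [0.5545, 0.0997, 0.0742]
tcp_rot: [3.141, 0.001, 2.967]
ft_force: [-0.7, -2.4, 7.7]
grip_width: 0.0111
```

```bash
cat > st.py <<'E'
from h import *
s=readout.read_state();print(s['t'],s['tcp_pos'].round(4),s['tcp_rot'].round(4),s['grip_width'],s['ft_force'].round(2),s['ft_torque'].round(3),s['qpos'].round(3))
E
python3 st.py
```

```text
9.5667 [0.5545 0.0997 0.0742] [3.1412e+00 1.1000e-03 2.9667e+00] 0.011077444507461169 [-0.69 -2.36  7.71] [-0.515  0.276  0.033] [ 0.178  0.398 -0.202  0.97  -0.    -1.218]
```

>>> {"name": "apply_moves", "arguments": {
  "xyz": [
    [0, 0, 0],
    [0, 0, 0],
    [0, 0, 0],
    [0, 0, 0]
  ],
  "turn": [
    [0, 0, -0.06],
    [0, 0, -0.06],
    [0, 0, -0.06],
    [0, 0, 0]
  ]
}}

```text
t: 9.9
tcp_pos: [0.5545, 0.0997, 0.0742]
tcp_rot: [3.141, 0.001, 3.104]
ft_force: [-1.5, -2.5, 6.8]
grip_width: 0.0112
```

```bash
python3 st.py
```

```text
9.9 [0.5545 0.0997 0.0742] [3.1414e+00 1.2000e-03 3.1040e+00] 0.011235835396017845 [-1.45 -2.54  6.78] [-0.496  0.32   0.059] [ 0.178  0.398 -0.202  0.97  -0.    -1.355]
```

>>> {"name": "apply_moves", "arguments": {
  "xyz": [
    [0, 0, 0],
    [0, 0, 0],
    [0, 0, 0],
    [0, 0, 0]
  ],
  "turn": [
    [0, 0, -0.05],
    [0, 0, -0.05],
    [0, 0, -0.03],
    [0, 0, 0]
  ]
}}

```text
t: 10.23
tcp_pos: [0.5545, 0.0997, 0.0742]
tcp_rot: [3.142, 0.001, -3.078]
ft_force: [0.0, -2.4, 6.9]
grip_width: 0.0114
```

```bash
python3 st.py
```

```text
10.2333 [0.5545 0.0997 0.0742] [ 3.1415e+00  1.1000e-03 -3.0784e+00] 0.011399515665647186 [ 0.02 -2.37  6.86] [-0.489  0.349  0.012] [ 0.178  0.398 -0.202  0.97  -0.    -1.456]
```

>>> {"name": "apply_moves", "arguments": {
  "xyz": [
    [0, 0, 0],
    [0, 0, 0],
    [0, 0, 0]
  ],
  "turn": [
    [0, 0, -0.03],
    [0, 0, -0.03],
    [0, 0, 0]
  ]
}}

```text
t: 10.48
tcp_pos: [0.5545, 0.0996, 0.0743]
tcp_rot: [3.142, 0.001, -3.032]
ft_force: [-1.6, -2.4, 7.1]
grip_width: 0.0115
```

```bash
python3 st.py
```

```text
10.4833 [0.5545 0.0996 0.0743] [ 3.1416e+00  1.1000e-03 -3.0319e+00] 0.011470699519237109 [-1.55 -2.4   7.1 ] [-0.516  0.344 -0.334] [ 0.178  0.398 -0.202  0.97  -0.    -1.503]
```

The torque about z has jumped to -0.33 N m at yaw about 3.23, where zero was predicted, so the pointer is on the pin. I'll press slightly more, release and lift.

>>> {"name": "apply_moves", "arguments": {
  "xyz": [
    [0, 0, 0],
    [0, 0, 0]
  ],
  "turn": [
    [0, 0, -0.03],
    [0, 0, 0]
  ]
}}

```text
t: 10.65
tcp_pos: [0.5545, 0.0996, 0.0743]
tcp_rot: [3.142, 0.001, -3.009]
ft_force: [-1.2, -2.2, 7.5]
grip_width: 0.0114
```

```bash
python3 st.py
```

```text
10.65 [0.5545 0.0996 0.0743] [ 3.1415e+00  1.2000e-03 -3.0088e+00] 0.011406327660334472 [-1.21 -2.16  7.49] [-0.456  0.32  -0.565] [ 0.178  0.398 -0.202  0.97   0.    -1.526]
```

>>> {"name": "apply_moves", "arguments": {
  "xyz": [
    [0, 0, 0],
    [0, 0, 0],
    [0, 0, 0],
    [0, 0, 0],
    [0, 0, -0.06],
    [0, 0, -0.12],
    [0, 0, -0.2],
    [0, 0, -0.2],
    [0, 0, -0.2],
    [0, 0, 0]
  ],
  "turn": [
    [0, 0, 0],
    [0, 0, 0],
    [0, 0, 0],
    [0, 0, 0],
    [0, 0, 0],
    [0, 0, 0],
    [0, 0, 0],
    [0, 0, 0],
    [0, 0, 0],
    [0, 0, 0]
  ],
  "fingers": 0.3
}}

```text
t: 11.48
tcp_pos: [0.5567, 0.1002, 0.1968]
tcp_rot: [3.141, 0.009, -3.009]
ft_force: [1.1, -0.2, 1.5]
grip_width: 0.0297
```

```bash
python3 st.py
python3 - <<'E'
from h import *
p,d=viewer.camera("wrist");cv2.imwrite("pics/w5.png",p)
E
```

```text
11.4833 [0.5567 0.1002 0.1968] [ 3.141   0.0088 -3.0092] 0.029655517038883722 [ 1.09 -0.15  1.45] [-0.009 -0.048 -0.042] [ 0.178  0.314  0.004  1.252  0.    -1.525]
```

View pics/w5.png

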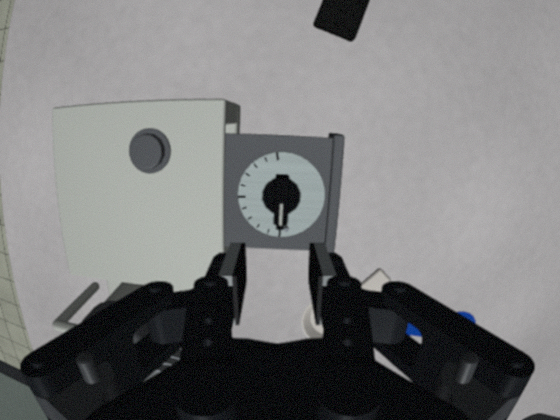

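Run:
```python
import cv2
p=cv2.imread("pics/w5.png");cv2.imwrite("pics/w5c.png",cv2.resize(p[130:250,215:350],None,fx=4.5,fy=4.5,interpolation=2))
```

```text
(no output)
```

View pics/w5c.png

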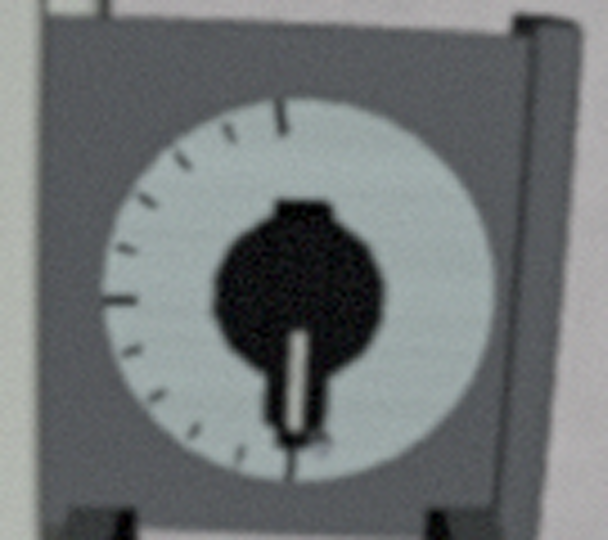

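The nose touches the pin and sits on the zero tick. I'll shut the fingers, turn so the jaw axis is along the plate, and go in front of the tray.

>>> {"name": "apply_moves", "arguments": {
  "xyz": [
    [0, 0, -0.05],
    [0, 0, 0],
    [0, 0, 0],
    [0, 0, 0],
    [0, 0, 0],
    [0, 0, 0],
    [0, 0, 0],
    [0, 0, 0],
    [0, 0, 0],
    [0, 0, 0]
  ],
  "turn": [
    [0, 0, 0.158],
    [0, 0, 0.158],
    [0, 0, 0.158],
    [0, 0, 0.158],
    [0, 0, 0.158],
    [0, 0, 0.158],
    [0, 0, 0.158],
    [0, 0, 0.158],
    [0, 0, 0.158],
    [0, 0, 0.158]
  ],
  "fingers": 1,
  "grip_force": 30
}}

```text
t: 12.37
tcp_pos: [0.5537, 0.0997, 0.1972]
tcp_rot: [-3.14, -0.001, 2.027]
ft_force: [0.1, -0.9, -0.1]
grip_width: 0.0001
```

>>> {"name": "apply_moves", "arguments": {
  "xyz": [
    [0, 0, 0],
    [0, 0, 0],
    [0, 0, 0],
    [0, -0.175, 0],
    [0, -0.175, 0],
    [0, -0.175, 0],
    [0, 0, 0],
    [0, 0, 0]
  ],
  "turn": [
    [0, 0, 0.158],
    [0, 0, 0.158],
    [0, 0, 0.158],
    [0, 0, 0],
    [0, 0, 0],
    [0, 0, 0],
    [0, 0, 0],
    [0, 0, 0]
  ]
}}

```text
t: 13.03
tcp_pos: [0.4747, 0.0926, 0.1979]
tcp_rot: [-3.141, -0.0, 1.661]
ft_force: [0.6, -0.3, -0.6]
grip_width: 0.0
```

```bash
python3 st.py
python3 - <<'E'
from h import *
p,d=viewer.camera("wrist");cv2.imwrite("pics/w6.png",p)
E
```

```text
13.0333 [0.4747 0.0926 0.1979] [-3.1414e+00 -2.0000e-04  1.6611e+00] 2.4775778820323817e-05 [ 0.64 -0.26 -0.64] [-0.036  0.016 -0.001] [ 0.192  0.182 -0.174  1.215  0.     0.102]
```

View pics/w6.png

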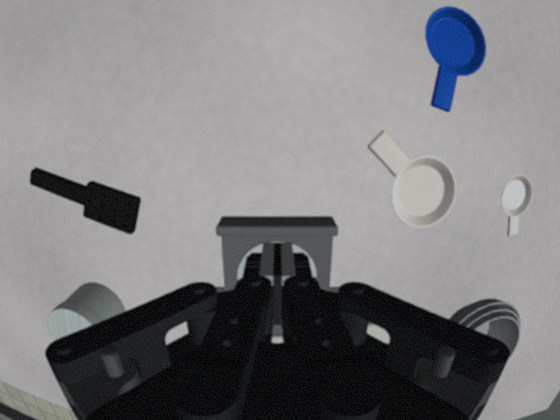

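>>> {"name": "apply_moves", "arguments": {
  "xyz": [
    [0, 0, 0.2],
    [0, 0, 0.2],
    [0, 0, 0.2],
    [0, 0, 0.2],
    [0, 0, 0.21],
    [0, 0, 0],
    [0, 0, 0]
  ],
  "turn": [
    [0, 0, 0],
    [0, 0, 0],
    [0, 0, 0],
    [0, 0, 0],
    [0, 0, 0],
    [0, 0, 0],
    [0, 0, 0]
  ]
}}

```text
t: 13.67
tcp_pos: [0.4753, 0.0925, 0.0454]
tcp_rot: [-3.138, 0.0, 1.661]
ft_force: [0.8, -0.1, 1.2]
grip_width: 0.0002
```

```bash
python3 st.py
python3 - <<'E'
from h import *
p,d=viewer.camera("wrist");cv2.imwrite("pics/w7.png",p)
E
```

```text
13.6667 [0.4753 0.0925 0.0454] [-3.1381e+00  2.0000e-04  1.6607e+00] 0.00019994978400490531 [ 0.77 -0.05  1.24] [ 0.004  0.011 -0.018] [ 0.192  0.313 -0.427  0.834  0.     0.102]
```

View pics/w7.png

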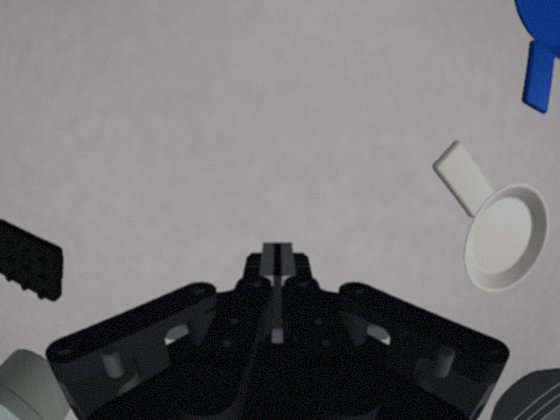

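>>> {"name": "apply_moves", "arguments": {
  "xyz": [
    [0, 0.05, 0],
    [0, 0.05, 0],
    [0, 0.05, 0],
    [0, 0.05, 0],
    [0, 0.05, 0],
    [0, 0.05, 0],
    [0, 0.05, 0],
    [0, 0.05, 0],
    [0, 0, 0]
  ],
  "turn": [
    [0, 0, 0],
    [0, 0, 0],
    [0, 0, 0],
    [0, 0, 0],
    [0, 0, 0],
    [0, 0, 0],
    [0, 0, 0],
    [0, 0, 0],
    [0, 0, 0]
  ]
}}

```text
t: 14.47
tcp_pos: [0.5372, 0.0982, 0.0462]
tcp_rot: [3.141, -0.0, 1.661]
ft_force: [-2.1, -0.4, 1.5]
grip_width: -0.0002
```

>>> {"name": "apply_moves", "arguments": {
  "xyz": [
    [0, 0.04, 0],
    [0, 0.04, 0],
    [0, 0.04, 0],
    [0, 0.04, 0],
    [0, 0.04, 0],
    [0, 0.03, 0],
    [0, 0, 0]
  ],
  "turn": [
    [0, 0, 0],
    [0, 0, 0],
    [0, 0, 0],
    [0, 0, 0],
    [0, 0, 0],
    [0, 0, 0],
    [0, 0, 0]
  ]
}}

```text
t: 15.05
tcp_pos: [0.5706, 0.1011, 0.0461]
tcp_rot: [-3.141, 0.0, 1.661]
ft_force: [-3.1, -0.4, -1.2]
grip_width: -0.0001
```

```bash
python3 st.py
python3 - <<'E'
from h import *
p,d=viewer.camera("scene");cv2.imwrite("pics/s8.png",p)
E
```

```text
15.05 [0.5706 0.1011 0.0461] [-3.1414  0.      1.6607] -0.00013441090911698637 [-3.13 -0.41 -1.21] [-0.153  0.543 -0.057] [ 0.175  0.449 -0.198  0.923  0.     0.086]
```

View pics/s8.png

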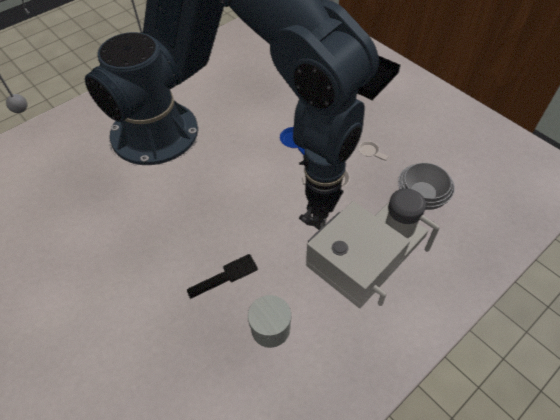

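>>> {"name": "apply_moves", "arguments": {
  "xyz": [
    [0, 0.01, 0],
    [0, 0.01, 0],
    [0, 0.01, 0],
    [0, 0.01, 0],
    [0, 0.01, 0],
    [0, 0, 0]
  ],
  "turn": [
    [0, 0, 0],
    [0, 0, 0],
    [0, 0, 0],
    [0, 0, 0],
    [0, 0, 0],
    [0, 0, 0]
  ]
}}

```text
t: 15.6
tcp_pos: [0.5774, 0.1017, 0.0462]
tcp_rot: [-3.141, 0.0, 1.661]
ft_force: [-4.1, -1.4, -1.9]
grip_width: -0.0002
```

>>> {"name": "apply_moves", "arguments": {
  "xyz": [
    [0, 0.01, 0],
    [0, 0, 0]
  ],
  "turn": [
    [0, 0, 0],
    [0, 0, 0]
  ]
}}

```text
t: 15.77
tcp_pos: [0.5789, 0.1019, 0.0462]
tcp_rot: [-3.141, -0.0, 1.661]
ft_force: [-3.7, -0.9, -2.5]
grip_width: 0.0001
```

>>> {"name": "apply_moves", "arguments": {
  "xyz": [
    [0, 0.007, 0],
    [0, 0, 0]
  ],
  "turn": [
    [0, 0, 0],
    [0, 0, 0]
  ]
}}

```text
t: 15.93
tcp_pos: [0.5799, 0.102, 0.0462]
tcp_rot: [-3.141, 0.0, 1.661]
ft_force: [-4.4, -0.7, -3.1]
grip_width: -0.0002
```

>>> {"name": "apply_moves", "arguments": {
  "xyz": [
    [0, 0.007, 0],
    [0, 0.007, 0],
    [0, 0, 0]
  ],
  "turn": [
    [0, 0, 0],
    [0, 0, 0],
    [0, 0, 0]
  ]
}}

```text
t: 16.18
tcp_pos: [0.5805, 0.102, 0.0462]
tcp_rot: [-3.139, -0.0, 1.661]
ft_force: [-9.3, -1.1, 1.2]
grip_width: 0.0002
```

>>> {"name": "apply_moves", "arguments": {
  "xyz": [
    [0, 0.007, 0],
    [0, 0.007, 0],
    [0, 0, 0]
  ],
  "turn": [
    [0, 0, 0],
    [0, 0, 0],
    [0, 0, 0]
  ]
}}

```text
t: 16.43
tcp_pos: [0.5806, 0.1021, 0.0461]
tcp_rot: [-3.135, -0.0, 1.661]
ft_force: [-16.0, -1.9, 7.7]
grip_width: 0.0002
```

>>> {"name": "apply_moves", "arguments": {
  "xyz": [
    [0, 0.007, 0],
    [0, 0, 0]
  ],
  "turn": [
    [0, 0, 0],
    [0, 0, 0]
  ]
}}

```text
t: 16.6
tcp_pos: [0.5806, 0.102, 0.0461]
tcp_rot: [-3.134, -0.0, 1.661]
ft_force: [-21.1, -1.3, 10.5]
grip_width: -0.0002
```

At 21 N there is no further motion, and the TCP is 2–4 mm past home, so this looks like the end stop. I'll back off gently and check.

>>> {"name": "apply_moves", "arguments": {
  "xyz": [
    [0, -0.02, 0],
    [0, -0.02, 0],
    [0, -0.02, 0],
    [0, 0, 0]
  ],
  "turn": [
    [0, 0, 0],
    [0, 0, 0],
    [0, 0, 0],
    [0, 0, 0]
  ]
}}

```text
t: 16.93
tcp_pos: [0.576, 0.1018, 0.0465]
tcp_rot: [3.141, -0.0, 1.661]
ft_force: [-4.4, -0.6, -2.8]
grip_width: 0.0001
```

>>> {"name": "apply_moves", "arguments": {
  "xyz": [
    [0, -0.05, 0],
    [0, -0.1, 0],
    [0, -0.2, 0],
    [0, -0.2, -0.1],
    [0, 0, -0.2],
    [0, 0, -0.2],
    [0, 0, -0.2],
    [0, 0, -0.2],
    [0, 0, 0],
    [0, 0, 0]
  ],
  "turn": [
    [0, 0, 0],
    [0, 0, 0],
    [0, 0, 0],
    [0, 0, 0],
    [0, 0, 0],
    [0, 0, 0],
    [0, 0, 0],
    [0, 0, 0],
    [0, 0, 0],
    [0, 0, 0]
  ]
}}

```text
t: 17.77
tcp_pos: [0.4959, 0.0947, 0.1836]
tcp_rot: [3.135, -0.001, 1.661]
ft_force: [-0.0, -0.2, -0.2]
grip_width: -0.0001
```

```bash
python3 st.py
python3 - <<'E'
from h import *
p,d=viewer.camera("wrist");cv2.imwrite("pics/w9.png",p)
p,d=viewer.camera("scene");cv2.imwrite("pics/s9.png",p)
E
```

```text
17.7667 [0.4959 0.0947 0.1836] [ 3.1352e+00 -8.0000e-04  1.6608e+00] -0.00012557270489735447 [-0.01 -0.24 -0.2 ] [-0.018 -0.011  0.006] [ 0.189  0.22  -0.162  1.183  0.     0.099]
```

View pics/w9.png

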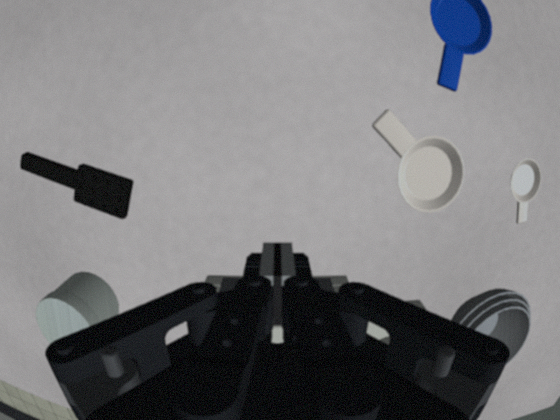

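View pics/s9.png

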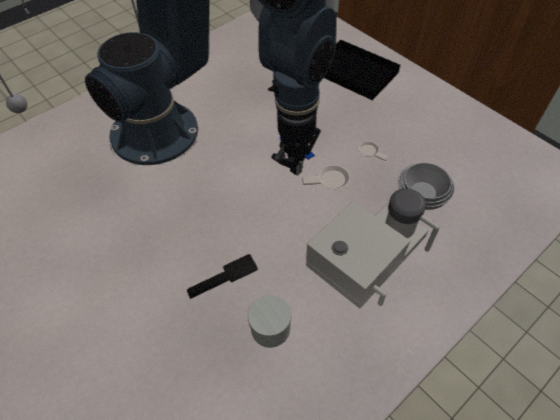

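Run:
```python
from h import *
p=cv2.imread("pics/w9.png");s=readout.read_state()
cv2.imwrite("pics/w9c.png",cv2.resize(p[250:350,180:380],None,fx=4,fy=4,interpolation=2))
for q in [(210,277),(345,277),(222,277)]:
    w=wray(*q,s,.064)[:2]-[.671,.1096];print(w@[.996,.088],w@[-.088,.996])
```

```text
-0.10588050673495124 -0.05945525488928541
-0.10601160517822283 0.06291883843972278
-0.10623791629607894 -0.04832834011046988
```

View pics/w9c.png

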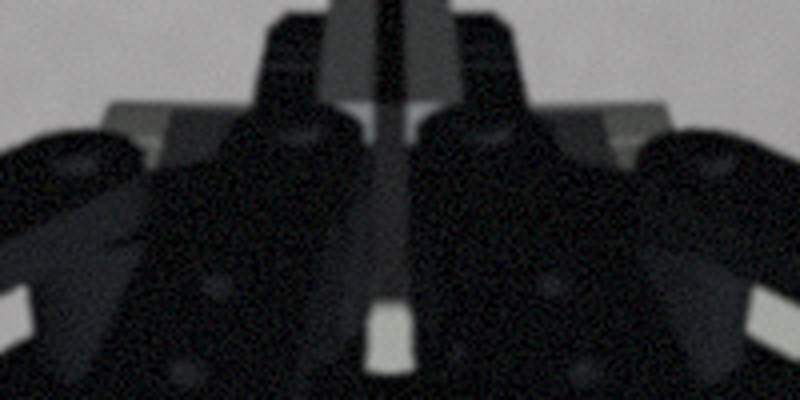

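Ambiguous here: something dial-coloured shows between the fingers. I'll move back for a clear view.

>>> {"name": "apply_moves", "arguments": {
  "xyz": [
    [0.2, -0.1, -0.1],
    [0.25, -0.1, -0.1],
    [0.25, -0.1, 0],
    [0.25, -0.1, 0],
    [0.25, 0, 0],
    [0.25, 0, 0],
    [0.2, 0, 0],
    [0, 0, 0],
    [0, 0, 0]
  ],
  "turn": [
    [0, 0, 0],
    [0, 0, 0],
    [0, 0, 0],
    [0, 0, 0],
    [0, 0, 0],
    [0, 0, 0],
    [0, 0, 0],
    [0, 0, 0],
    [0, 0, 0]
  ]
}}

```text
t: 18.62
tcp_pos: [0.4117, 0.3353, 0.2091]
tcp_rot: [-3.14, 0.001, 1.664]
ft_force: [0.0, -1.1, -0.3]
grip_width: 0.0002
```

```bash
python3 st.py
python3 - <<'E'
from h import *
p,d=viewer.camera("top");cv2.imwrite("pics/t10.png",cv2.resize(p[80:260,160:340],None,fx=3.3,fy=3.3,interpolation=2))
E
```

```text
18.6167 [0.4117 0.3353 0.2091] [-3.1395e+00  1.3000e-03  1.6636e+00] 0.00021976907319399465 [ 0.01 -1.14 -0.33] [ 0.013  0.04  -0.02 ] [ 0.683  0.259 -0.043  1.272  0.     0.591]
```

View pics/t10.png

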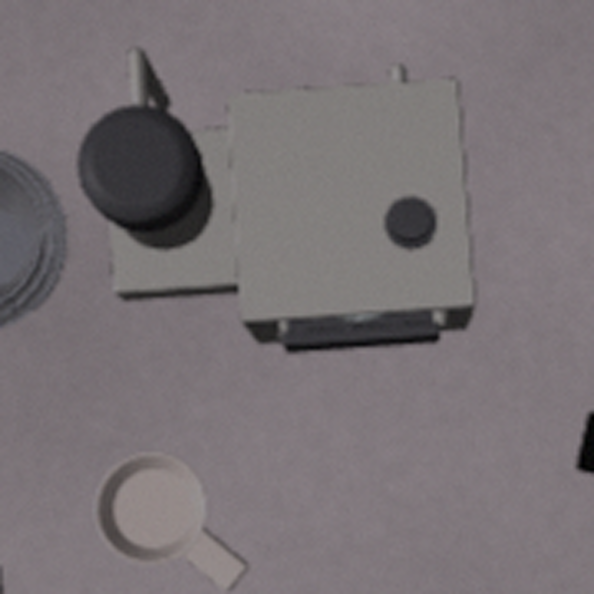

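```bash
python3 - <<'E'
from h import *
a=cv2.imread("pics/top0.png");b,_=viewer.camera("top")
d=cv2.absdiff(a,b).max(-1)
# dark plate rows, mean profile
for n,p in (("before",a),("after",b)): print(n,p[172:192,255:285].mean((1,2)).round(0))
m=(d[60:270,110:420]>45).astype(np.uint8);n,l,s,c=cv2.connectedComponentsWithStats(m);print([ (x[:5]+[110,60,0,0,0]).tolist() for x in s[1:] if x[4]>5])
cv2.imwrite("pics/cmp.png",np.hstack([cv2.resize(x[160:195,235:310],None,fx=5,fy=5,interpolation=2) for x in (a,b)]))
E
python3 st.py
```

```text
before [123. 121. 102.  82.  70.  59.  51.  50.  53.  55.  46.  28.  37.  78.
 111. 119. 119. 119. 119. 119.]
after [128. 126. 107.  85.  73.  60.  53.  52.  55.  58.  48.  28.  38.  81.
 115. 123. 124. 124. 124. 124.]
[[110, 239, 51, 31, 1099]]
18.7167 [0.4121 0.3335 0.2097] [-3.1399e+00  1.4000e-03  1.6610e+00] 8.76082977283511e-05 [-0.72 -0.86  0.93] [ 0.034  0.002 -0.106] [ 0.68   0.257 -0.044  1.272 -0.     0.59 ]
```

View pics/cmp.png

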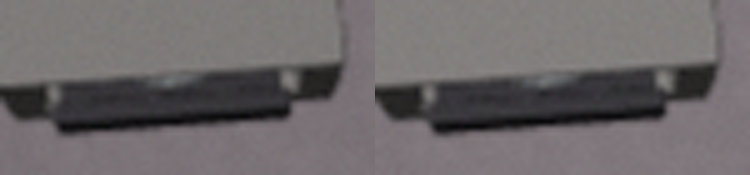

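The tray plate looks the same before and after, and the only changed region in the top view is the arm. Handing in.

```bash
python3 -c "
from rig import ctrl
print(ctrl.job_done())"
```

```text
the job is handed in; nothing more can be done
None
```

I reset the litre counter in the order asked and handed the job in at about 19 s. I pressed the release so the tray popped out, turned the knob anticlockwise about 110° onto its zero stop pin, and pushed the tray home.

**Last checks:**
- **Knob:** the wrist torque rose at the predicted zero angle. A close-up then showed the pointer against the pin, on the zero tick. I couldn't see the knob again once the tray was under the roof.
- **Tray:** about 21 N brought it to its end stop. With the arm well clear, the front plate stayed in and the top view matched the first picture row for row. I didn't sense the click itself, and the finger still read 4.4 N after backing off 4.6 mm. A later wrist view was also unclear. The top view is what settled that it had latched.
- **Loose things:** in the top view, nothing changed around the bowls, dabba, spoon rest and brush except where the arm itself came into view.

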